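# Load the curing drawer and bolt its spring gate

### The job

Load every wooden heel blank lying on the bench into the open drawer of the curing box, flat on the drawer floor, and push the drawer home until it clicks in. Pull the hitch clip sideways out of the gate bolt and leave it in the rimmed tray on the box's roof; then, with the drawer shut, swing the spring-loaded gate across the drawer front, hold it there while you push its bolt fully down behind the keeper lip, and let go so that the gate stays bolted. Leave the other things on the bench where they are.

Things in the scene. Friction and masses are not known exactly. Their poses are not given: they have to be found in the camera images.
- machine: low grey steel curing box, 224 mm wide, 250 mm deep, roof 95 mm above the bench, with a rimmed tray on the roof and a housing 205 mm high behind it (own x over 140 mm). Origin on the bench under the middle of its front face; own x points into the box, y to the left seen from the robot. A 6 mm base plate reaches 80 mm out in front of the face and 150 mm to either side
- roof_tray (a point): centre of the floor of the roof tray (95 mm above the bench); axes as the box. The tray is 124 mm (x) by 195 mm (y) inside, rim 8 mm high
- drawer (a joint): drawer opening in m: 0 = home, 0.16 = fully open (it slides along the box's -x). A spring detent resists with about 5 N over the last 17 mm, then snaps past at about 7 mm and holds it home; friction 1.5 N
- drawer_floor (a point): centre of the drawer's inner floor, 37 mm above the bench; axes as the box, moves with the drawer. Inside 155 (x) by 194 (y) mm: front panel's inner face at x = -77 mm, rising 48 mm above the floor; side and back walls rise 41 mm. It starts 152 to 160 mm open, so that at most its rear 3 mm lie under the roof (underside 85 mm above the bench): nothing in it may stand higher than 45 mm over its floor
- drawer_front (a point): centre of the outer face of the drawer's front panel (flat, no handle; 204 mm wide, from 32 to 85 mm above the bench, 12 mm thick), moves with the drawer; axes as the box
- gate (a joint): angle (rad) of the spring gate about its upright hinge: 0 = at rest, open, left of the drawer; positive (counter-clockwise from above) swings it across the drawer front. From 1.92 the raised bolt is clear past the keeper lip; end stop 2.02. The torsion spring pulls back to 0: 0.33 N m at 0, 1.4 N m at 1.92 (9 N at the bolt). It cannot close while the drawer is open
- gate_hinge (a point): on the gate's hinge axis, at mid-height of the bar (69 mm above the bench); axes as the box. The bar runs horizontally, 60 to 78 mm above the bench; the bolt's axis is 160 mm from the hinge axis. At angle q the bar points along 160 degrees + q, counter-clockwise from the box's own x
- bolt (a joint): how far the bolt at the gate's end is pushed down, m: 0 = raised, 0.022 = fully down; friction 2.5 N, it stays where left. Raised, its foot (16 mm diameter) is 34 mm above the bench and passes over the keeper lip; down, it is 12 mm above. The clip in its cross hole keeps it from going down
- bolt_knob (a point): centre of the top of the bolt's upright round black knob: 28 mm diameter, 42 mm tall, its top 147 mm above the bench when raised. Below the knob is a 27 mm square steel collar, 22 mm tall, with the cross hole. Moves with gate and bolt
- keeper (a point): where the bolt's axis is when the gate rests bolted, at the height of the keeper lip's top (28 mm above the bench); axes as the box. The lip: steel bar on the base plate, 12 mm thick, 50 mm long along y, inner face 8 mm to the -x side. Swing the raised bolt past it (gate 1.95 to 2.0), press the bolt down, release: the spring pulls the bolt against the lip
- clip: steel hitch clip of 8 mm wire lying flat, 87 mm long, 60 g. Origin at its underside, at the start on the bolt's axis 82 mm above the bench; its leg points along own +x through the bolt's cross hole to x = 26 mm. Its loop, centred at x = -45 mm, is 36 mm wide across own y: grip there, with room beside the 16 mm wide tongue of the gate under it. Pull it along own -x by 45 mm to free it
- clip_mid (a point): the middle of the clip's length (own x = -21 mm, z = 4 mm)
- heel1: wooden shoe-heel blank, 64 (own x) x 40 (own y) mm; lower slab 22 mm high over the full length, upper step 36 mm high over own x -32 to +14 mm; same width at both heights. Origin at the centre of the underside, z up. 80 g. May be absent from a run (None)
- heel2: wooden shoe-heel blank, 64 (own x) x 40 (own y) mm; lower slab 22 mm high over the full length, upper step 36 mm high over own x -32 to +14 mm; same width at both heights. Origin at the centre of the underside, z up. 80 g. May be absent from a run (None)
- heel3: wooden shoe-heel blank, 64 (own x) x 40 (own y) mm; lower slab 22 mm high over the full length, upper step 36 mm high over own x -32 to +14 mm; same width at both heights. Origin at the centre of the underside, z up. 80 g. May be absent from a run (None)
- heel4: wooden shoe-heel blank, 64 (own x) x 40 (own y) mm; lower slab 22 mm high over the full length, upper step 36 mm high over own x -32 to +14 mm; same width at both heights. Origin at the centre of the underside, z up. 80 g. May be absent from a run (None)
- glue_pot: bystander: low white jar, 54 mm diameter, 55 mm high, among the heel blanks; origin at its underside
- glue_bottle: bystander: white bottle, 52 mm diameter, 140 mm high; origin at its underside
- mallet: bystander: hammer lying on the bench
- brush: bystander: brush lying on the bench
- mug: bystander: white mug, 76 mm diameter, 85 mm high
- sole_board: bystander: flat wooden sole, 14 mm thick, about 220 mm long
Things that resemble listed ones, but are neither listed nor needed, are in the scene too. Leave any purple or turquoise look-alike of the heel3 alone. Leave any black or turquoise look-alike of the heel4 alone.

How it is judged:
On the way, in this order (a step that is already met when the one before it is completed fails the run):
1. all the heel blanks are in the drawer and the drawer is home (x of heel1 in the frame of drawer_floor between -0.078 and 0.078 m and y of heel1 in the frame of drawer_floor between -0.097 and 0.097 m and z of heel1 in the frame of drawer_floor between -0.01 and 0.05 m and x of heel2 in the frame of drawer_floor between -0.078 and 0.078 m and y of heel2 in the frame of drawer_floor between -0.097 and 0.097 m and z of heel2 in the frame of drawer_floor between -0.01 and 0.05 m and x of heel3 in the frame of drawer_floor between -0.078 and 0.078 m and y of heel3 in the frame of drawer_floor between -0.097 and 0.097 m and z of heel3 in the frame of drawer_floor between -0.01 and 0.05 m and x of heel4 in the frame of drawer_floor between -0.078 and 0.078 m and y of heel4 in the frame of drawer_floor between -0.097 and 0.097 m and z of heel4 in the frame of drawer_floor between -0.01 and 0.05 m and value of joint drawer below 0.004 m), for 0.2 s.
2. the gate is wound across the drawer front and its bolt is down behind the keeper lip (value of joint gate between 1.84 and 1.99 rad and value of joint bolt above 0.014 m), for 0.2 s.
At the end, for the whole second after the job is handed in: every heel blank present is inside the drawer walls, underside under 50 mm above its floor; drawer less than 4 mm open; gate at 1.84 to 1.99 rad, its bolt at least 14 mm down behind the keeper; the middle of the clip in the roof tray, at most 25 mm above its floor; all at rest (all of step 1 and all of step 2 and x of clip_mid in the frame of roof_tray between -0.07 and 0.07 m and y of clip_mid in the frame of roof_tray between -0.1 and 0.1 m and z of clip_mid in the frame of roof_tray between -0.01 and 0.025 m and velocity of joint gate below 0.05 rad/s and linear speed of each of heel1, heel2, heel3, heel4, clip below 0.03 m/s); the robot touches nothing.
It fails at once if a bystander is displaced by more than 50 mm (distance of any of glue_pot, glue_bottle, mallet, brush, mug, sole_board from where it was at the start of the episode above 0.05 m).
It fails at once if the glue bottle or the mug is tipped over (angle between any of glue_bottle, mug's own z axis and vertical above 0.6 rad).
Of heel1, heel2, heel3, heel4 only 2 to 4 are there at a start; the rules pass over those that are not, and their reading is None.
At some moment in a run one of heel1, heel2, heel3, heel4 may be knocked a few centimetres aside while the robot is not near it.
Once in a run the grip may slacken for a moment while it holds something.
It also fails if it takes over 210 s, if anything falls off the work surface, if the arm or the gripper's body presses on something with over 40 N, if the wrist force passes 120 N, or if a joint passes its speed limit or range.

### The arm

A 6-joint arm with a two-finger parallel gripper is mounted at the origin on the work surface. World frame = base frame: x ahead of the robot, y to its left, z up, the work surface at z = 0. Lengths are in m, angles in rad, forces in N, time in s.
With the tool pointing down it reaches from about 0.325 to 0.9 m from the base axis. Payload 6.1 kg.
Tool frame: the origin (TCP) lies on the front face of the gripper's body, between the roots of the fingers; the fingertips stand 70 mm ahead of it and the grasp point (between the pads) lies 51 mm ahead of it (robot.tip_reach is the distance from the TCP to the fingertips, in m); z points along the fingers, y is the line along which they close (so a half turn about z gives the same grasp; the last joint's range is limited). The gripper opens to 87 mm and grips with 3 to 60 N. Pads are 19 mm wide; open, the fingers measure 117 mm over their backs; the gripper's body (75 mm by 190 mm) begins 51 mm behind the grasp point.
Start: joints at [-1.251, 0.22, 1.526, -0, 1.395, -0.126], TCP at [0.269, -0.564, 0.292] pointing down, gripper open.
Joint ranges: [-2.98, 2.98], [-0.91, 2.08], [0.09, 2.57], [-1.24, 4.39], [0.2, 2.65], [-2.68, 2.68]. Speed limits (rad/s): [2.57, 2.57, 3.01, 3.14, 3.14, 3.14].

### API

Orientations are given as a rotation vector (axis times angle).
In Python, from cell import robot gives the robot as it stands.
- The arm moves only by the tool step_arm, never from a script. Its argument "motion" is text: rows parted by semicolons, each of 5 numbers parted by spaces: the shift along the world's x, y, z in m, then the turn about the world's z in rad, then the finger opening in m, from 0 to 0.087. A call has 1 to 20 rows; each row shifts and turns the commanded pose from where the row before left it; what a row does not reach is not made up. A row lasts 1/10 s, in which the tool goes at most 50 mm and 8.59 degrees, less where a joint would pass 70% of its speed; a pose out of reach is approached as far as the arm can. A call with a gripper value outside its range is refused whole. The fingers move at their own pace and stop on an object; the grip force is fixed at half the most. Time passes only in rows, so rows that do not move let the fingers close. It gives the time, the measured TCP pose, the force, the opening and the grip force at its end, in the units of the state.
- robot.state(): the state, without advancing time (a new reading comes with each control period).
- robot.get_image(name): name is "side" or "top" or "wrist"; returns the picture (480x640x3 uint8, blue, green, red); there is no depth.
- robot.camera_info(name): a dict with "intrinsics" (3x3 intrinsics, pixels), "R" (3x3) and "t" (3): a world point X has camera coordinates R X + t. Camera axes: x right, y down, z forward; pixel columns grow to the right and rows downward; lengths in m; the calibration is good to about 2 mm. A picture is of the moment at which its call begins: read the wrist's pose just before it. camera_info takes no time and is no camera call; for the wrist camera it gives the pose at the moment of the call.
- robot.close_job(): hands the job in; it is judged then, once.
Trained networks look in the newest picture that a camera, given by its name, has taken for a name from the list of things; names that differ only in an ending like _2 or _b are one class to them, and where a whole thing is asked for, a point or a joint stands for the part that bears it (a point fixed in the world has none). Each returns a list of dicts, best first, with "p" (0 to 1); they miss things now and then, are a little off and sometimes report something else, mostly with a low value. They report only what shows in the picture. A call takes as long as a camera call. They do not tell look-alikes from the thing itself.
- robot.search_frame(camera, label): "location" ([x, y, z] in m, in the coordinates of the camera as it stood for that picture, good to about 4 mm: the middle of the surface that is visible of it).
- robot.trace(camera, label): "region" (480x640 bool, what is visible of it).
The state is a dict: "t": time; "joints": joint angles; "joint_velocities": joint speeds; "effort": joint torques, N m; "ee_pos": TCP position; "tcp_rot": TCP orientation; "wrist_force": force on the tool from outside, world axes, zero at the start; "ft_torque": the same for the moment, N m; "gripper_width": finger opening in m; "grasp_force": force on a finger pad.
Only numpy, scipy, OpenCV 4.12 (cv2) and the standard library are available. Lean on these libraries where they do the work, as an engineer would, in place of code of your own. Each camera call takes 0.05 s, during which the arm holds its last target. There are 200 camera calls.

## Working session

There is one attempt and no reset: what is moved stays moved. The work goes in short steps, Python scripts to look and compute and a tool call to move; the robot and the scene stay as the last step left them, time stands still between calls to the robot, and variables do not carry over. Pictures are saved under pics/ and viewed, at most 16 in all, crops included, and the job is handed in when it is done.

Besides the shell and the picture viewer there is one more tool, called after "Emit:" by a JSON object that holds its "name" and its "arguments". step_arm: Moves the arm, as the interface text tells. Its arguments: {"type":"object","properties":{"motion":{"type":"string"}},"required":["motion"]}

```bash
mkdir -p pics
cat > h.py <<'E'
import numpy as np, cv2
from cell import robot
def w(cam,p):
    c=robot.camera_info(cam); R=np.array(c["R"]);t=np.array(c["t"]); return R.T@(np.array(p)-t)
def pix(cam,X):
    c=robot.camera_info(cam); q=np.array(c["intrinsics"])@(np.array(c["R"])@np.array(X)+np.array(c["t"])); return q[:2]/q[2]
def ray(cam,uv,z):
    c=robot.camera_info(cam); R=np.array(c["R"]);t=np.array(c["t"])
    d=R.T@np.linalg.solve(np.array(c["intrinsics"]),[uv[0],uv[1],1.]); o=-R.T@t
    return o+d*(z-o[2])/d[2]
E
python3 - <<'E'
from h import *
for n in ("top","side"):
    im=robot.get_image(n); cv2.imwrite(f"pics/{n}0.png",im)
    for l in ("heel1","heel2","heel3","heel4","clip","bolt_knob","drawer_front","glue_pot","machine","gate"):
        for d in robot.search_frame(n,l)[:6]:
            X=w(n,d["location"]); print(n,l,round(d["p"],2),X.round(3),pix(n,X).round())
print(robot.state())
E
```

```text
top heel1 0.95 [ 0.479 -0.123  0.035] [363. 262.]
top heel1 0.94 [ 0.438 -0.373  0.034] [459. 279.]
top heel1 0.91 [ 0.568 -0.381  0.036] [461. 230.]
top heel1 0.9 [ 0.396 -0.212  0.034] [397. 294.]
top heel1 0.73 [ 0.561 -0.215  0.032] [397. 232.]
top heel1 0.68 [ 0.376 -0.098  0.039] [353. 301.]
top heel2 0.95 [ 0.479 -0.123  0.035] [363. 262.]
top heel2 0.94 [ 0.438 -0.373  0.034] [459. 279.]
top heel2 0.91 [ 0.568 -0.381  0.036] [461. 230.]
top heel2 0.9 [ 0.396 -0.212  0.034] [397. 294.]
top heel2 0.73 [ 0.561 -0.215  0.032] [397. 232.]
top heel2 0.68 [ 0.376 -0.098  0.039] [353. 301.]
top heel3 0.95 [ 0.479 -0.123  0.035] [363. 262.]
top heel3 0.94 [ 0.438 -0.373  0.034] [459. 279.]
top heel3 0.91 [ 0.568 -0.381  0.036] [461. 230.]
top heel3 0.9 [ 0.396 -0.212  0.034] [397. 294.]
top heel3 0.73 [ 0.561 -0.215  0.032] [397. 232.]
top heel3 0.68 [ 0.376 -0.098  0.039] [353. 301.]
top heel4 0.95 [ 0.479 -0.123  0.035] [363. 262.]
top heel4 0.94 [ 0.438 -0.373  0.034] [459. 279.]
top heel4 0.91 [ 0.568 -0.381  0.036] [461. 230.]
top heel4 0.9 [ 0.396 -0.212  0.034] [397. 294.]
top 
[... 2188 characters left out ...]
nts': array([-1.25110954e+00,  2.20411676e-01,  1.52647768e+00, -2.14186400e-05,
        1.39469385e+00, -1.26107879e-01]), 'joint_velocities': array([-8.61288086e-04,  4.72492698e-04, -3.52717960e-04, -6.98218525e-04,
       -5.58381333e-04,  3.18977161e-05]), 'effort': array([ 4.97168658e-04, -4.94575167e+01, -3.87718141e+01,  7.00753299e-02,
        4.67846787e-02, -3.05111917e-05]), 'ee_pos': array([ 0.26947222, -0.56392691,  0.29224223]), 'tcp_rot': array([ 3.06386056e+00,  6.94471756e-01, -3.15353484e-05]), 'wrist_force': array([-0.23065481, -0.06114564,  0.02914237]), 'ft_torque': array([-0.0307919 ,  0.01295578,  0.02710499]), 'grasp_force': 0.0, 'gripper_width': 0.08701338154797941}
```

Run:
```python
from h import *
im=cv2.imread("pics/top0.png")
cv2.imwrite("pics/top0c.png",cv2.resize(im[120:360,180:500],(800,600),interpolation=cv2.INTER_CUBIC))
```

```text
(no output)
```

View pics/top0c.png

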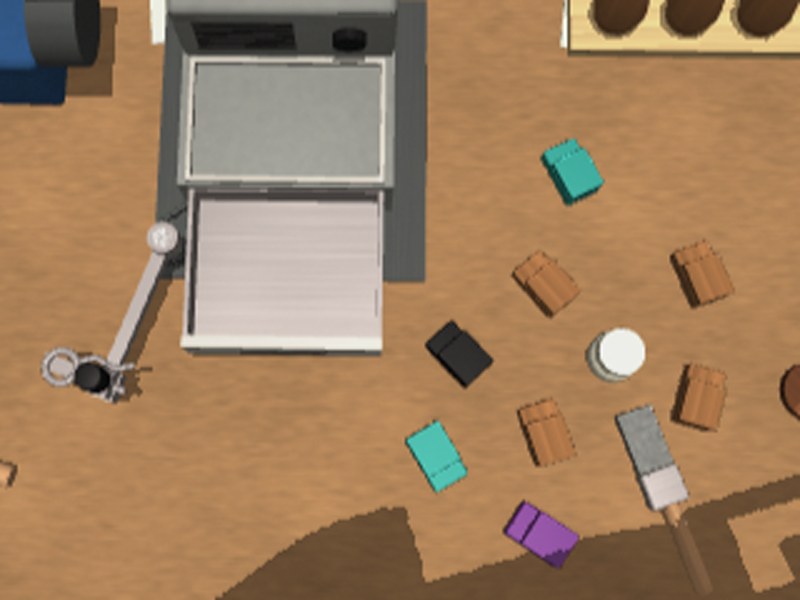

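The wooden blanks show at full-picture pixels (398,233), (461,229), (460,279) and (399,293). The look-alikes are black (363,262), turquoise (353,301) and (408,188), and purple (397,333), so I choose the four wood-brown ones. The drawer is open and empty, and the gate is at the left with its clip at (208,265).

```bash
cat >> h.py <<'E'
from scipy.optimize import minimize
def sil(cam,x,y,a,shape=(480,640),dz=0):
    m=np.zeros(shape,np.uint8); c,s=np.cos(a),np.sin(a)
    for x0,x1,h in ((-.032,.032,.022),(-.032,.014,.036)):
        P=[pix(cam,(x+c*u-s*v,y+s*u+c*v,z+dz)) for u in(x0,x1) for v in(-.02,.02) for z in (0,h)]
        cv2.fillConvexPoly(m,cv2.convexHull((np.array(P)*16).astype(np.int32)),1,shift=4)
    return m>0
def fit(cam,mask,x,y,dz=0):
    best=None
    for a in np.arange(-np.pi,np.pi,np.pi/6):
        f=lambda p:1-(lambda s:(s&mask).sum()/(s|mask).sum())(sil(cam,x+p[0],y+p[1],a+p[2]*10,dz=dz))
        r=minimize(f,[0,0,0],method="Nelder-Mead",options=dict(initial_simplex=[[0,0,0],[.008,0,0],[0,.008,0],[0,0,.03]],maxiter=80))
        if best is None or r.fun<best[0]: best=(r.fun,x+r.x[0],y+r.x[1],a+r.x[2]*10)
    return np.array(best)
def wood(cam):
    im=robot.get_image(cam); out=[]
    for d in robot.trace(cam,"heel1"):
        r=d["region"]; 
        if r.sum()<30: continue
        c=im[r].mean(0); v,u=np.argwhere(r).mean(0)
        out.append((d["p"],r,c,u,v))
    return im,out
E
python3 - <<'E'
from h import *
im,o=wood("top")
for p,r,c,u,v in o:
    X=ray("top",(u,v),.02); iswood=c[2]>c[1]*1.2 and c[1]>c[0]*1.2
    print(round(p,2),int(u),int(v),c.round(),X.round(3),iswood, fit("top",r,X[0],X[1]).round(3) if iswood and p>.3 else "")
# box points (crop px, z)
for n,(u,v),z in [("fl",(182,349),.085),("fr",(382,347),.085),("roofL",(180,187),.103),("roofR",(390,187),.103),("tbl",(187,60),.103),("tbr",(388,58),.103),("plateR",(425,281),.006),("plateRtop",(427,5),.006),("hinge",(162,236),.09)]:
    print(n,ray("top",(u/2.5+180,v/2.5+120),z).round(4))
im=robot.get_image("side"); cv2.imwrite("pics/side0c.png",cv2.resize(im[150:360,200:480],(800,600),interpolation=cv2.INTER_CUBIC))
E
```

```text
0.95 408 188 [133. 147.  58.] [ 0.685 -0.248  0.02 ] False 
0.84 362 260 [41. 44. 46.] [ 0.483 -0.124  0.02 ] False 
0.75 395 333 [143.  74. 131.] [ 0.295 -0.209  0.02 ] False Traceback (most recent call last):
  File "<stdin>", line 5, in <module>
  File "h.py", line 22, in fit
    r=minimize(f,[0,0,0],method="Nelder-Mead",options=dict(initial_simplex=[[0,0,0],[.008,0,0],[0,.008,0],[0,0,.03]],maxiter=80))
    res = _minimize_neldermead(fun, x0, args, callback, bounds=bounds,
                               **options)
    fxr = func(xr)
    fx = function(np.copy(x), *(wrapper_args + args))
  File "h.py", line 21, in <lambda>
    f=lambda p:1-(lambda s:(s&mask).sum()/(s|mask).sum())(sil(cam,x+p[0],y+p[1],a+p[2]*10,dz=dz))
                                                          ~~~^^^^^^^^^^^^^^^^^^^^^^^^^^^^^^^^^^^
  File "h.py", line 15, in sil
    P=[pix(cam,(x+c*u-s*v,y+s*u+c*v,z+dz)) for u in(x0,x1) for v in(-.02,.02) for z in (0,h)]
       ~~~^^^^^^^^^^^^^^^^^^^^^^^^^^^^^^^^
  File "h.py", line 6, in pix
    c=robot.camera_info(cam); q=np.array(c["intrinsics"])@(np.array(c["R"])@np.array(X)+np.array(c["t"])); return q[:2]/q[2]
ValueError: time passes only in moves, steps and waits
```

```bash
python3 - <<'E'
s=open("h.py").read()
s=s.replace("robot.camera_info(cam)","ci(cam)").replace("def w(","_C={}\ndef ci(cam):\n    if cam not in _C: _C[cam]=robot.camera_info(cam)\n    return _C[cam]\ndef w(",1)
open("h.py","w").write(s)
E
cat > a.py <<'E'
from h import *
im,o=wood("top")
for p,r,c,u,v in o:
    X=ray("top",(u,v),.02); iswood=c[2]>c[1]*1.2 and c[1]>c[0]*1.2
    print(round(p,2),int(u),int(v),c.round(),X.round(3),iswood, fit("top",r,X[0],X[1]).round(3) if iswood and p>.3 else "")
for n,(u,v),z in [("fl",(182,349),.085),("fr",(382,347),.085),("roofL",(180,187),.103),("roofR",(390,187),.103),("tbl",(187,60),.103),("tbr",(388,58),.103),("plateR",(425,281),.006),("plateRtop",(427,5),.006),("hinge",(162,236),.09)]:
    print(n,ray("top",(u/2.5+180,v/2.5+120),z).round(4))
im=robot.get_image("side"); cv2.imwrite("pics/side0c.png",cv2.resize(im[150:360,200:480],(800,600),interpolation=cv2.INTER_CUBIC))
E
python3 a.py
```

```text
0.87 396 333 [141.  74. 130.] [ 0.294 -0.21   0.02 ] False 
0.82 398 233 [ 65. 105. 156.] [ 0.559 -0.219  0.02 ] True [ 0.141  0.559 -0.219 -2.376]
0.77 354 302 [174. 190.  79.] [ 0.373 -0.102  0.02 ] False 
0.68 460 229 [ 60.  98. 145.] [ 0.572 -0.385  0.02 ] True [ 0.112  0.573 -0.385  0.368]
0.67 397 293 [ 67. 109. 161.] [ 0.399 -0.216  0.02 ] True [ 0.146  0.4   -0.215  0.306]
0.67 363 261 [42. 44. 48.] [ 0.48  -0.125  0.02 ] False 
0.6 459 279 [ 62. 100. 148.] [ 0.438 -0.377  0.02 ] True [ 0.058  0.44  -0.379 -0.322]
fl [0.4719 0.1597 0.085 ]
fr [ 0.4776 -0.0428  0.085 ]
roofL [0.6368 0.1666 0.103 ]
roofR [ 0.64   -0.0484  0.103 ]
tbl [0.7746 0.1658 0.103 ]
tbr [ 0.7795 -0.0445  0.103 ]
plateR [ 0.5624 -0.0899  0.006 ]
plateRtop [ 0.8852 -0.0899  0.006 ]
hinge [0.588  0.1851 0.09  ]
```

View pics/side0c.png

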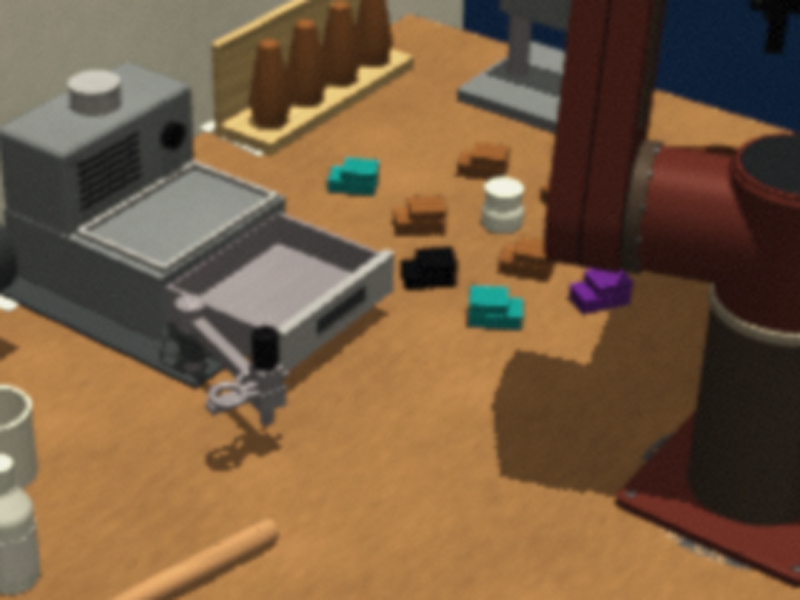

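The side view shows that the hinge and the bar are low, and the drawer's interior is clear. I'll hover over the blank at full-picture (460,279) and look from close.

Emit:
{"name": "step_arm", "arguments": {"motion": "0.0285 0.0308 -0.0187 -0.128 0.087;0.0285 0.0308 -0.0187 -0.128 0.087;0.0285 0.0308 -0.0187 -0.128 0.087;0.0285 0.0308 -0.0187 -0.128 0.087;0.0285 0.0308 -0.0187 -0.128 0.087;0.0285 0.0308 -0.0187 -0.128 0.087;0 0 0 0 0.087"}}

```text
t: 2.05
ee_pos: [0.442, -0.3739, 0.1768]
tcp_rot: [-3.096, 0.502, 0.005]
wrist_force: [-0.4, 0.3, -0.4]
gripper_width: 0.0872
grasp_force: 0.0
```

```bash
cat > b.py <<'E'
import sys
from h import *
x,y=float(sys.argv[1]),float(sys.argv[2]); dz=float(sys.argv[4]) if len(sys.argv)>4 else 0
st=robot.state(); ci("wrist"); im,o=wood("wrist"); cv2.imwrite(f"pics/{sys.argv[3]}.png",im)
rv=st["tcp_rot"]; psi=2*np.arctan2(rv[1],rv[0]); print("t",st["t"],"tcp",st["ee_pos"].round(4),"psi",round((psi+np.pi/2)%np.pi-np.pi/2,3))
for p,r,c,u,v in o:
    X=ray("wrist",(u,v),dz+.02); e=r[0].any() or r[-1].any() or r[:,0].any() or r[:,-1].any()
    iw=c[2]>c[1]*1.2 and c[1]>c[0]*1.2
    print(round(p,2),int(u),int(v),c.round(),X.round(3),"edge" if e else "",iw)
    if iw and np.hypot(X[0]-x,X[1]-y)<.05:
        f=fit("wrist",r,X[0],X[1],dz); a=(f[3]+np.pi/2)%np.pi-np.pi/2
        print("FIT",f.round(3),"axis",round(a,3),"d",(f[1:3]-st["ee_pos"][:2]).round(4),"turn",round((a-psi+np.pi/2)%np.pi-np.pi/2,3))
E
python3 b.py 0.44 -0.379 w1
```

```text
t 2.05 tcp [ 0.442  -0.3739  0.1768] psi -0.321
0.97 332 243 [ 61.  94. 130.] [ 0.44  -0.381  0.02 ]  True
FIT [ 0.066  0.441 -0.381 -0.296] axis -0.296 d [-0.0011 -0.0071] turn 0.025
0.95 277 43 [ 90. 137. 183.] [ 0.571 -0.388  0.02 ] edge True
0.64 48 151 [ 73. 112. 152.] [ 0.558 -0.224  0.02 ] edge True
```

View pics/w1.png

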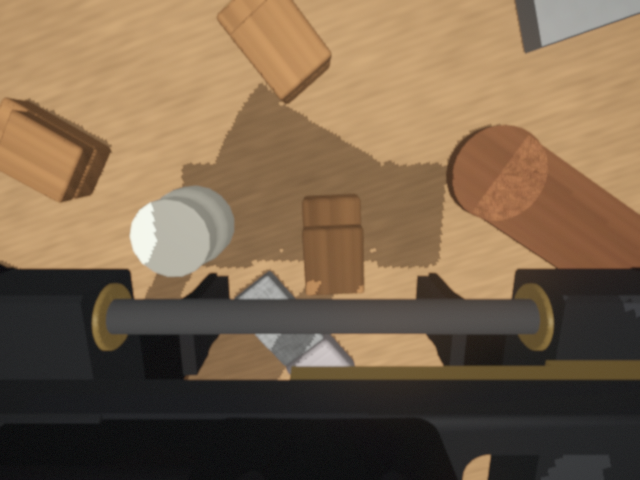

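The close crop shows the wooden blank at (333,243), the glue pot left of it at (180,232), and a round brown object at the right at (500,180). I'll check that object's position before lowering the gripper body.

Run:
```python
from h import *
ci("wrist")
for z in (.01,.03,.06): print(z,ray("wrist",(450,185),z).round(3),ray("wrist",(570,265),z).round(3))
im=robot.get_image("top");
for l in ("mallet","sole_board","brush","mug","glue_bottle"):
    for d in robot.search_frame("top",l)[:2]: print(l,round(d["p"],2),w("top",d["location"]).round(3))
cv2.imwrite("pics/t1.png",cv2.resize(im[180:420,420:640],(733,800))[:600])
```

```text
0.01 [ 0.451 -0.476  0.01 ] [ 0.366 -0.547  0.01 ]
0.03 [ 0.455 -0.471  0.03 ] [ 0.376 -0.536  0.03 ]
0.06 [ 0.461 -0.462  0.06 ] [ 0.392 -0.519  0.06 ]
mallet 0.6 [0.378 0.506 0.027]
sole_board 0.58 [ 0.324 -0.607  0.018]
brush 0.73 [ 0.4   -0.314  0.015]
mug 0.67 [0.624 0.452 0.042]
glue_bottle 0.67 [0.498 0.525 0.087]
```

View pics/t1.png

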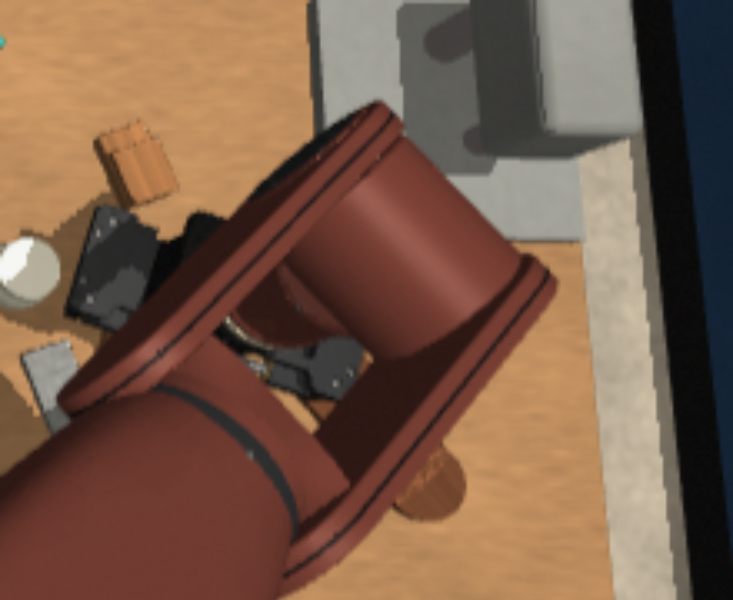

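That is only the flat sole board, so the grasp is clear.

Emit:
{"name": "step_arm", "arguments": {"motion": "-0.001 -0.007 0 0.025 0.075;0 0 -0.04 0 0.075;0 0 -0.04 0 0.075;0 0 -0.019 0 0.075;0 0 0 0 0.03;0 0 0 0 0.03;0 0 0 0 0.03;0 0 0 0 0.03;0 0 0 0 0.03;0 0 0.04 0 0.03;0 0 0.045 0 0.03;0 0 0.03 0 0.03;0 0 0 0 0.03"}}

```text
t: 3.75
ee_pos: [0.4418, -0.3886, 0.2027]
tcp_rot: [3.1, -0.464, 0.013]
wrist_force: [0.3, -1.4, -1.1]
gripper_width: 0.0396
grasp_force: 30.0
```

Emit:
{"name": "step_arm", "arguments": {"motion": "0.013 0.0445 0 0.035 0.03;0.013 0.0445 0 0.035 0.03;0.013 0.0445 0 0.035 0.03;0.013 0.0445 0 0.035 0.03;0.013 0.0445 0 0.035 0.03;0.013 0.0445 0 0.035 0.03;0.013 0.0445 0 0.035 0.03;0.013 0.0445 0 0.035 0.03;0.013 0.0445 0 0.035 0.03;0 0 0 0 0.03;0 0 0 0 0.03"}}

```text
t: 4.85
ee_pos: [0.5559, 0.0155, 0.195]
tcp_rot: [3.141, 0.032, -0.003]
wrist_force: [-0.1, -1.1, -1.7]
gripper_width: 0.039
grasp_force: 30.0
```

Run:
```python
from h import *
st=robot.state();print(st["t"],st["ee_pos"],st["tcp_rot"],st["joints"],st["gripper_width"])
ci("wrist");im=robot.get_image("wrist");cv2.imwrite("pics/w2.png",im)
np.save("w2.npy",ci("wrist"),allow_pickle=True)
```

```text
4.85 [0.55591212 0.01545379 0.19502442] [ 3.14110770e+00  3.22182819e-02 -2.55116412e-03] [-1.13761242e-01  1.48650407e-01  1.79879553e+00 -5.55810103e-04
  1.19571916e+00  1.43672587e+00] 0.03900437298802883
```

View pics/w2.png

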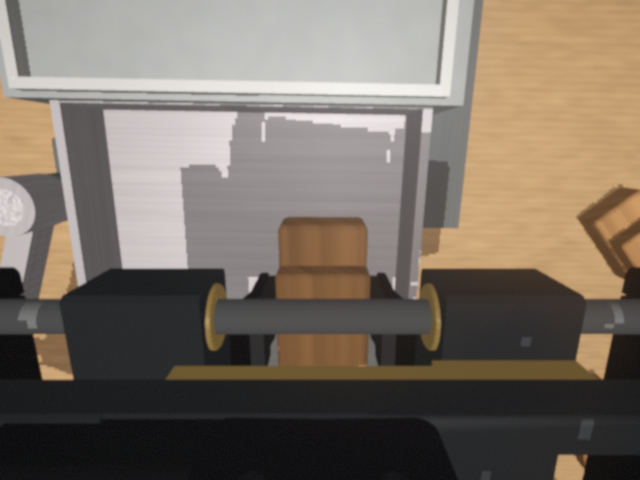

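The drawer's side walls show at (52..75,102) on the left and (410..433,108) on the right, with the rear edge at row ~107. The heel is held lengthwise, its front end at (323,220).

Run:
```python
from h import *
h=__import__("h"); h._C["wrist"]=np.load("w2.npy",allow_pickle=True).item()
for n,uv,z in [("Lwall back",(52,102),.078),("Rwall back",(433,108),.078),("Lwall fwd",(80,285),.078),("Rwall fwd",(425,285),.078),("inL floor",(105,112),.037),("inR floor",(406,116),.037),("roofL",(20,98),.095),("roofR",(462,103),.095),("heeltip",(323,219),.16),("heel tip low",(323,219),.14)]: print(n,ray("wrist",uv,z).round(4))
```

```text
Lwall back [0.6417 0.1601 0.078 ]
Rwall back [ 0.6427 -0.0423  0.078 ]
Lwall fwd [0.5384 0.1597 0.078 ]
Rwall fwd [ 0.5426 -0.0469  0.078 ]
inL floor [0.6404 0.1555 0.037 ]
inR floor [ 0.6418 -0.037   0.037 ]
roofL [0.6415 0.1636 0.095 ]
roofR [ 0.6435 -0.0515  0.095 ]
heeltip [0.5969 0.0154 0.16  ]
heel tip low [0.5931 0.0153 0.14  ]
```

Emit:
{"name": "step_arm", "arguments": {"motion": "0.039 -0.003 0 -0.01 0.03;0 0 0 0 0.03;0 0 -0.03 0 0.03;0 0 -0.03 0 0.03;0 0 -0.018 0 0.03;0 0 0 0 0.03;0 0 0 0 0.06;0 0 0 0 0.06;0 0 0 0 0.06;0 0 0.04 0 0.06;0 0 0.04 0 0.06"}}

```text
t: 6.0
ee_pos: [0.594, 0.0112, 0.1972]
tcp_rot: [-3.141, -0.012, 0.007]
wrist_force: [1.2, -0.3, -0.7]
gripper_width: 0.0598
grasp_force: 0.0
```

Emit:
{"name": "step_arm", "arguments": {"motion": "-0.007 -0.0466 0 0.145 0.075;-0.007 -0.0466 0 0.145 0.075;-0.007 -0.0466 -0.005 0.145 0.075;-0.007 -0.0466 -0.005 0.145 0.075;-0.007 -0.0466 -0.005 0.145 0.075;0 0 0 0 0.075;0 0 0 0 0.075"}}

```text
t: 6.7
ee_pos: [0.5607, -0.2185, 0.1831]
tcp_rot: [-2.942, -1.1, 0.0]
wrist_force: [-0.1, -0.5, -0.3]
gripper_width: 0.0752
grasp_force: 0.0
```

```bash
python3 b.py 0.559 -0.222 w3
```

```text
t 6.7 tcp [ 0.5607 -0.2185  0.1831] psi 0.715
0.87 154 236 [29. 30. 33.] [ 0.486 -0.125  0.02 ]  False
0.81 219 368 [ 80. 120. 161.] [ 0.432 -0.224  0.02 ]  True
0.61 45 3 [ 60.  80. 105.] [0.563 0.009 0.02 ] edge True
0.56 485 130 [178. 187.  96.] [ 0.688 -0.249  0.02 ]  False
0.4 108 57 [115. 116. 118.] [ 0.563 -0.037  0.02 ] edge False
```

View pics/w3.png

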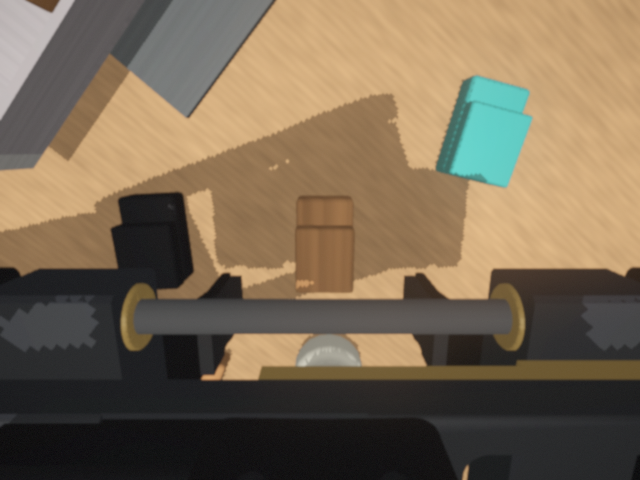

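The heel is at (325,245), squarely aligned with the gripper. The network missed it, so I'll use the pixel ray.

Run:
```python
from h import *
im=robot.get_image("wrist"); ci("wrist")
m=np.zeros((480,640),bool); g=im[185:300,280:370].astype(int)
m[185:300,280:370]=(g[...,2]-g[...,0]>55)&(g[...,2]<175)
for uv,z in [((325,197),.022),((325,291),.03),((326,228),.036)]: print(ray("wrist",uv,z).round(4))
for l in ("heel2",): print([(round(d["p"],2),np.argwhere(d["region"]).mean(0).round()) for d in robot.trace("wrist",l)])
st=robot.state(); print(st["ee_pos"])
```

```text
[ 0.587  -0.1956  0.022 ]
[ 0.5378 -0.2387  0.03  ]
[ 0.5733 -0.2084  0.036 ]
[(0.96, array([246., 326.])), (0.85, array([238., 156.])), (0.84, array([135., 486.])), (0.59, array([ 5., 49.])), (0.57, array([69., 52.])), (0.55, array([368., 220.])), (0.42, array([353., 329.]))]
[ 0.56159989 -0.21609741  0.18341662]
```

Emit:
{"name": "step_arm", "arguments": {"motion": "0.001 -0.001 0 0.025 0.075;0 0 -0.04 0 0.075;0 0 -0.04 0 0.075;0 0 -0.025 0 0.075;0 0 0 0 0.075;0 0 0 0 0.03;0 0 0 0 0.03;0 0 0 0 0.03;0 0 0 0 0.03;0 0 0 0 0.03;0 0 0.04 0 0.03;0 0 0.045 0 0.03;0 0 0.035 0 0.03;0 0 0 0 0.03"}}

```text
t: 8.3
ee_pos: [0.5654, -0.2202, 0.2054]
tcp_rot: [2.918, 1.14, 0.012]
wrist_force: [0.6, -0.0, 0.1]
gripper_width: 0.0396
grasp_force: 29.8
```

Emit:
{"name": "step_arm", "arguments": {"motion": "0.0045 0.0463 0 -0.105 0.03;0.0045 0.0463 0 -0.105 0.03;0.0045 0.0463 0 -0.105 0.03;0.0045 0.0463 0 -0.105 0.03;0.0045 0.0463 0 -0.105 0.03;0.0045 0.0463 0 -0.105 0.03;0.0045 0.0463 0 -0.105 0.03;0 0 0 0 0.03;0 0 0 0 0.03"}}

```text
t: 9.2
ee_pos: [0.5931, 0.1067, 0.1973]
tcp_rot: [3.141, 0.021, -0.002]
wrist_force: [-0.5, -0.1, -0.5]
gripper_width: 0.0398
grasp_force: 29.8
```

Emit:
{"name": "step_arm", "arguments": {"motion": "0.003 -0.003 0 0 0.03;0 0 -0.03 0 0.03;0 0 -0.03 0 0.03;0 0 -0.02 0 0.03;0 0 0 0 0.03;0 0 0 0 0.06;0 0 0 0 0.06;0 0 0 0 0.06;0 0 0.04 0 0.06;0 0 0.04 0 0.06;0 0 0 0 0.06"}}

```text
t: 10.3
ee_pos: [0.6007, 0.1026, 0.2058]
tcp_rot: [-3.141, -0.016, -0.019]
wrist_force: [0.5, 0.2, 0.9]
gripper_width: 0.06
grasp_force: 0.0
```

Run:
```python
from h import *
st=robot.state(); print(st["t"],st["ee_pos"],st["gripper_width"])
for n in ("top",):
    im=robot.get_image(n)
    for d in robot.search_frame(n,"heel1"): X=w(n,d["location"]); print(round(d["p"],2),X.round(3))
im=robot.get_image("wrist");ci("wrist")
for d in robot.search_frame("wrist","heel1"): X=w("wrist",d["location"]); print("w",round(d["p"],2),X.round(3))
```

```text
10.3 [0.60068302 0.10261699 0.20576584] 0.06004673374605526
0.95 [ 0.371 -0.1    0.034]
0.81 [ 0.571 -0.38   0.035]
0.73 [ 0.683 -0.247  0.032]
0.66 [ 0.479 -0.121  0.034]
0.61 [ 0.399 -0.209  0.035]
0.58 [ 0.295 -0.206  0.034]
0.51 [0.586 0.006 0.071]
w 0.7 [0.597 0.099 0.074]
```

Emit:
{"name": "step_arm", "arguments": {"motion": "-0.025 -0.0395 0 0.0375 0.075;-0.025 -0.0395 0 0.0375 0.075;-0.025 -0.0395 0 0.0375 0.075;-0.025 -0.0395 0 0.0375 0.075;-0.025 -0.0395 -0.005 0.0375 0.075;-0.025 -0.0395 -0.005 0.0375 0.075;-0.025 -0.0395 -0.005 0.0375 0.075;-0.025 -0.0395 -0.005 0.0375 0.075;0 0 0 0 0.075;0 0 0 0 0.075"}}

```text
t: 11.5
ee_pos: [0.3955, -0.2136, 0.1769]
tcp_rot: [-3.103, -0.479, 0.003]
wrist_force: [0.4, -0.6, 0.8]
gripper_width: 0.0751
grasp_force: 0.0
```

```bash
python3 b.py 0.4 -0.213 w4
```

```text
t 11.5 tcp [ 0.3955 -0.2136  0.1769] psi 0.306
0.82 329 240 [ 64.  98. 135.] [ 0.4   -0.218  0.02 ]  True
FIT [ 0.045  0.401 -0.217  0.31 ] axis 0.31 d [ 0.005  -0.0034] turn 0.004
0.65 631 72 [40. 61. 86.] [ 0.558 -0.362  0.02 ] edge True
0.61 229 75 [56. 60. 68.] [ 0.482 -0.126  0.02 ]  False
```

Emit:
{"name": "step_arm", "arguments": {"motion": "0.003 -0.002 0 0.004 0.075;0 0 -0.04 0 0.075;0 0 -0.04 0 0.075;0 0 -0.02 0 0.075;0 0 0 0 0.075;0 0 0 0 0.03;0 0 0 0 0.03;0 0 0 0 0.03;0 0 0 0 0.03;0 0 0 0 0.03;0 0 0.04 0 0.03;0 0 0.045 0 0.03;0 0 0.035 0 0.03;0 0 0 0 0.03;0 0 0 0 0.03"}}

```text
t: 13.1
ee_pos: [0.4001, -0.2157, 0.1991]
tcp_rot: [3.101, 0.491, 0.003]
wrist_force: [-0.4, 0.1, -1.6]
gripper_width: 0.0401
grasp_force: 30.0
```

Emit:
{"name": "step_arm", "arguments": {"motion": "0.021 0.038 0 -0.05 0.03;0.021 0.038 0 -0.05 0.03;0.021 0.038 0 -0.05 0.03;0.021 0.038 0 -0.05 0.03;0.021 0.038 0 -0.05 0.03;0.021 0.038 0 -0.05 0.03;0 0 0 0 0.03;0 0 0 0 0.03;0 0 0 0 0.03"}}

```text
t: 14.0
ee_pos: [0.5245, 0.0121, 0.1965]
tcp_rot: [3.142, 0.022, -0.005]
wrist_force: [0.2, 0.2, -0.4]
gripper_width: 0.04
grasp_force: 30.0
```

Run:
```python
from h import *
st=robot.state(); print(st["t"],st["ee_pos"],st["gripper_width"])
ci("wrist");cv2.imwrite("pics/w5.png",robot.get_image("wrist"))
for u in (250,325): print([ray("wrist",(u,v),.037+.022).round(3) for v in (200,250)])
```

```text
14.0 [0.5245295  0.01211545 0.19652142] 0.04004826573593517
[array([0.557, 0.057, 0.059]), array([0.525, 0.058, 0.059])]
[array([0.558, 0.01 , 0.059]), array([0.526, 0.01 , 0.059])]
```

View pics/w5.png

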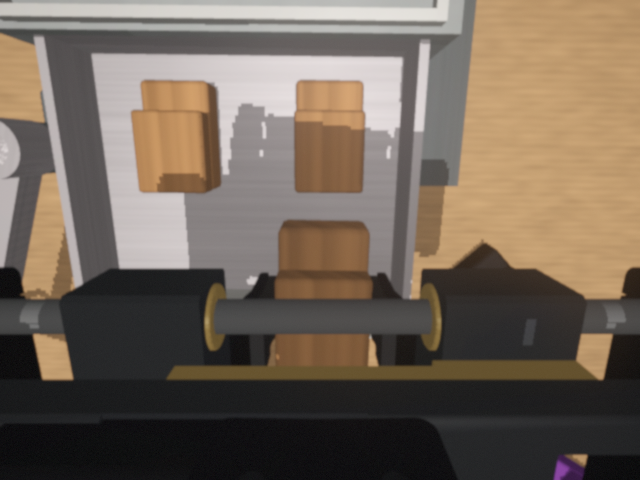

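Both placed heels lie flat in the rear, with front edges at row ~191. The held heel's tip is at (323,221). I'll work out the remaining gap.

Run:
```python
from h import *
st=robot.state(); print(st["ee_pos"]); ci("wrist")
for n,uv,z in [("backR near edge top",(330,192),.073),("backL near",(175,192),.073),("backR far slab",(330,81),.059),("roof",(240,22),.095),("held tip top",(323,221),.141)]: print(n,ray("wrist",uv,z).round(4))
im=robot.get_image("top"); cv2.imwrite("pics/t5.png",im)
for v in range(250,268): print(v, im[v,[258,262,266,270]].mean(0).round(), ray("top",(264,v),.085)[0].round(4))
```

```text
[0.5247193  0.01174653 0.19701059]
backR near edge top [0.5649 0.0073 0.073 ]
backL near [0.5637 0.0973 0.073 ]
backR far slab [0.6271 0.0081 0.059 ]
roof [0.6464 0.0513 0.095 ]
held tip top [0.5609 0.0113 0.141 ]
250 [28. 34. 65.] 0.4971
251 [27. 33. 64.] 0.4945
252 [34. 40. 70.] 0.4919
253 [52. 60. 88.] 0.4893
254 [ 66.  74. 103.] 0.4868
255 [ 72.  80. 108.] 0.4842
256 [ 78.  86. 112.] 0.4817
257 [ 72.  80. 108.] 0.4791
258 [49. 56. 82.] 0.4765
259 [42. 48. 73.] 0.474
260 [41. 50. 77.] 0.4714
261 [40. 54. 84.] 0.4689
262 [39. 55. 85.] 0.4663
263 [37. 52. 81.] 0.4638
264 [41. 56. 90.] 0.4612
265 [ 50.  66. 112.] 0.4587
266 [ 51.  63. 118.] 0.4561
267 [ 49.  59. 114.] 0.4536
```

Emit:
{"name": "step_arm", "arguments": {"motion": "-0.003 0 0 0 0.03;0 0 -0.03 0 0.03;0 0 -0.03 0 0.03;0 0 -0.019 0 0.03;0 0 0 0 0.03;0 0 0 0 0.06;0 0 0 0 0.06;0 0 0 0 0.06;0 0 0.04 0 0.06;0 0 0.04 0 0.06;0 0 0 0 0.06"}}

```text
t: 15.2
ee_pos: [0.5265, 0.0121, 0.206]
tcp_rot: [3.14, 0.022, 0.018]
wrist_force: [0.9, -0.5, 1.1]
gripper_width: 0.0599
grasp_force: 0.0
```

Emit:
{"name": "step_arm", "arguments": {"motion": "0.0053 -0.0441 0 0.04 0.075;0.0053 -0.0441 0 0.04 0.075;0.0053 -0.0441 0 0.04 0.075;0.0053 -0.0441 0 0.04 0.075;0.0053 -0.0441 0 0.04 0.075;0.0053 -0.0441 -0.005 0.04 0.075;0.0053 -0.0441 -0.005 0.04 0.075;0.0053 -0.0441 -0.005 0.04 0.075;0.0053 -0.0441 -0.002 0.04 0.075;0 0 0 0 0.075;0 0 0 0 0.075"}}

```text
t: 16.3
ee_pos: [0.5698, -0.385, 0.1813]
tcp_rot: [-3.086, -0.58, 0.001]
wrist_force: [-0.9, 0.6, -0.5]
gripper_width: 0.075
grasp_force: 0.0
```

```bash
python3 b.py 0.572 -0.385 w6
```

```text
t 16.3 tcp [ 0.5698 -0.385   0.1813] psi 0.372
0.78 189 24 [149. 156.  69.] [ 0.669 -0.259  0.02 ] edge False
0.56 327 238 [ 61.  94. 130.] [ 0.574 -0.387  0.02 ]  True
FIT [ 0.076  0.575 -0.387  0.372] axis 0.372 d [ 0.0053 -0.0018] turn 0.0
```

Emit:
{"name": "step_arm", "arguments": {"motion": "0.004 -0.001 0 0 0.075;0 0 -0.04 0 0.075;0 0 -0.04 0 0.075;0 0 -0.024 0 0.075;0 0 0 0 0.075;0 0 0 0 0.03;0 0 0 0 0.03;0 0 0 0 0.03;0 0 0 0 0.03;0 0 0 0 0.03;0 0 0.04 0 0.03;0 0 0.045 0 0.03;0 0 0.035 0 0.03;0 0 0 0 0.03;0 0 0 0 0.03"}}

```text
t: 17.9
ee_pos: [0.5749, -0.3857, 0.1998]
tcp_rot: [3.085, 0.583, 0.003]
wrist_force: [0.1, -0.2, -1.6]
gripper_width: 0.0401
grasp_force: 30.0
```

Emit:
{"name": "step_arm", "arguments": {"motion": "-0.0047 0.0445 0 -0.0327 0.03;-0.0047 0.0445 0 -0.0327 0.03;-0.0047 0.0445 0 -0.0327 0.03;-0.0047 0.0445 0 -0.0327 0.03;-0.0047 0.0445 0 -0.0327 0.03;-0.0047 0.0445 0 -0.0327 0.03;-0.0047 0.0445 0 -0.0327 0.03;-0.0047 0.0445 0 -0.0327 0.03;-0.0047 0.0445 0 -0.0327 0.03;-0.0047 0.0445 0 -0.0327 0.03;-0.0047 0.0445 0 -0.0327 0.03;0 0 0 0 0.03;0 0 0 0 0.03;0 0 0 0 0.03"}}

```text
t: 19.3
ee_pos: [0.5222, 0.1034, 0.1969]
tcp_rot: [3.141, 0.022, -0.004]
wrist_force: [-0.1, 0.1, -0.6]
gripper_width: 0.0396
grasp_force: 30.0
```

Run:
```python
from h import *
st=robot.state(); print(st["t"],st["ee_pos"],st["gripper_width"]); ci("wrist")
im=robot.get_image("wrist"); cv2.imwrite("pics/w7.png",im)
for u in (300,325,345):
  g=im[:,u].astype(int); rows=[v for v in range(60,300) if abs(g[v+1]-g[v-1]).sum()>45]; print(u,rows)
for v in (185,190,195,200): print(v,ray("wrist",(325,v),.073).round(4))
for v in (215,220,225): print(v,ray("wrist",(325,v),.141).round(4))
```

```text
19.3 [0.52217374 0.10335975 0.19694212] 0.0396269643749025
300 [77, 78, 79, 80, 123, 124, 125, 190, 191, 220, 221, 222, 271, 298, 299]
325 [77, 78, 79, 107, 108, 124, 125, 126, 190, 191, 192, 220, 221, 222, 298, 299]
345 [77, 78, 79, 80, 108, 124, 125, 126, 190, 191, 192, 220, 221, 222, 223, 270, 271, 272, 298, 299]
185 [0.5664 0.1018 0.073 ]
190 [0.5635 0.1018 0.073 ]
195 [0.5606 0.1017 0.073 ]
200 [0.5577 0.1017 0.073 ]
215 [0.5609 0.1022 0.141 ]
220 [0.5588 0.1021 0.141 ]
225 [0.5567 0.1021 0.141 ]
```

View pics/w7.png

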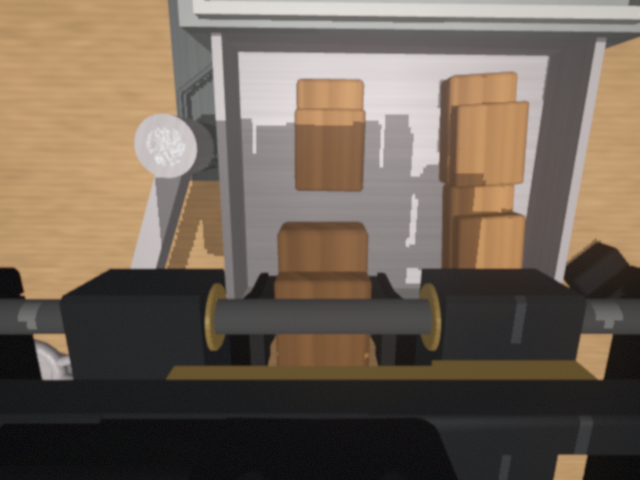

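Three heels lie flat, and the slot ahead of the held heel (tip row 221, neighbour's edge row 191) is clear by about 5 mm.

Emit:
{"name": "step_arm", "arguments": {"motion": "0 0 -0.03 0 0.03;0 0 -0.03 0 0.03;0 0 -0.02 0 0.03;0 0 0 0 0.03;0 0 0 0 0.06;0 0 0 0 0.06;0 0 0 0 0.06;0 0 0.045 0 0.06;0 0 0.045 0 0.06;0 0 0.04 0 0.06;0 0 0 0 0.06"}}

```text
t: 20.45
ee_pos: [0.5263, 0.1043, 0.2558]
tcp_rot: [-3.141, -0.022, -0.02]
wrist_force: [0.3, 0.5, 0.3]
gripper_width: 0.0598
grasp_force: 0.0
```

Run:
```python
from h import *
st=robot.state(); print(st["t"],st["ee_pos"],st["gripper_width"])
im=robot.get_image("side")
for d in robot.search_frame("side","heel1"): X=w("side",d["location"]); print(round(d["p"],2),X.round(3))
for l in ("clip","bolt_knob"): 
  for d in robot.search_frame("side",l)[:2]: print(l,round(d["p"],2),w("side",d["location"]).round(3))
```

```text
20.45 [0.52628704 0.10432127 0.25578375] 0.05984783407954333
0.84 [ 0.474 -0.116  0.02 ]
0.74 [0.58  0.114 0.061]
0.73 [ 0.287 -0.198  0.019]
0.67 [0.537 0.019 0.07 ]
0.66 [ 0.676 -0.239  0.02 ]
0.59 [0.591 0.023 0.065]
0.53 [ 0.367 -0.092  0.02 ]
0.4 [0.738 0.135 0.092]
clip 0.67 [0.443 0.278 0.088]
bolt_knob 0.82 [0.432 0.25  0.117]
bolt_knob 0.24 [0.736 0.14  0.096]
```

Emit:
{"name": "step_arm", "arguments": {"motion": "-0.046 -0.023 0 0 0;-0.05 -0.023 0 0 0;0 0 -0.04 0 0;0 0 -0.04 0 0;0 0 -0.04 0 0;0 0 0 0 0;0.02 0 0 0 0;0.02 0 0 0 0;0.02 0 0 0 0;0.02 0 0 0 0;0.02 0 0 0 0;0.02 0 0 0 0;0.02 0 0 0 0;0.01 0 0 0 0"}}

```text
t: 22.05
ee_pos: [0.584, 0.0609, 0.1291]
tcp_rot: [3.142, 0.022, 0.0]
wrist_force: [-4.9, -0.4, 1.8]
gripper_width: 0.0006
grasp_force: 5.1
```

Emit:
{"name": "step_arm", "arguments": {"motion": "0.008 0 0 0 0;0.008 0 0 0 0;0.008 0 0 0 0"}}

```text
t: 22.35
ee_pos: [0.6061, 0.0611, 0.1283]
tcp_rot: [-3.141, -0.023, 0.004]
wrist_force: [-9.8, -0.7, 8.0]
gripper_width: 0.0005
grasp_force: 5.7
```

Run:
```python
from h import *
st=robot.state(); print(st["ee_pos"],st["wrist_force"]); ci("wrist")
im=robot.get_image("wrist"); cv2.imwrite("pics/w8.png",im)
```

```text
[0.60608902 0.06106086 0.12833159] [-9.82049417 -0.69257937  7.97404376]
```

View pics/w8.png

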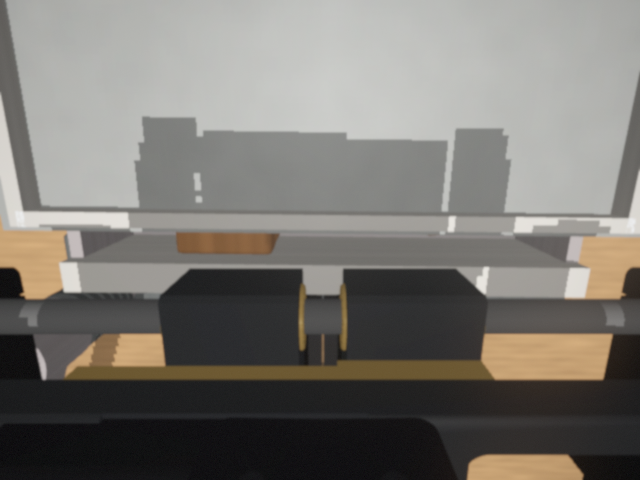

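The drawer is nearly shut: panel edge at row 262, roof rim at row 230, and one heel top still visible at (225,242). I'll keep pushing into the detent.

Emit:
{"name": "step_arm", "arguments": {"motion": "0.006 0 0 0 0;0.006 0 0 0 0;0.006 0 0 0 0;0 0 0 0 0"}}

```text
t: 22.8
ee_pos: [0.6214, 0.0611, 0.1276]
tcp_rot: [-3.141, -0.023, 0.015]
wrist_force: [-16.7, -0.1, 10.5]
gripper_width: 0.0005
grasp_force: 8.2
```

Emit:
{"name": "step_arm", "arguments": {"motion": "0.004 0 0 0 0;0.003 0 0 0 0;0 0 0 0 0"}}

```text
t: 23.1
ee_pos: [0.6225, 0.0612, 0.1275]
tcp_rot: [3.141, 0.024, -0.04]
wrist_force: [-43.8, -1.9, 31.7]
gripper_width: 0.0007
grasp_force: 21.9
```

Run:
```python
from h import *
st=robot.state(); print(st["ee_pos"],st["wrist_force"]); ci("wrist")
im=robot.get_image("wrist"); cv2.imwrite("pics/w9.png",im)
for x in (.618,.630,.642): print(x,pix("wrist",(x,.06,.085)).round(),pix("wrist",(x,.06,.095)).round())
for v in range(205,275,3): print(v,im[v,[420,430,440]].mean(0).round(), end=";")
```

```text
[0.6225065  0.06115881 0.12748225] [-43.77173396  -1.946733    31.74379188]
0.618 [324. 326.] [324. 339.]
0.63 [324. 298.] [324. 310.]
0.642 [325. 269.] [325. 278.]
205 [131. 133. 133.];208 [131. 133. 132.];211 [130. 132. 132.];214 [129. 132. 131.];217 [130. 133. 132.];220 [131. 133. 132.];223 [130. 133. 131.];226 [131. 133. 132.];229 [131. 133. 132.];232 [131. 133. 132.];235 [130. 133. 132.];238 [130. 133. 132.];241 [131. 133. 132.];244 [130. 133. 132.];247 [130. 133. 132.];250 [131. 133. 132.];253 [130. 133. 132.];256 [127. 129. 129.];259 [113. 117. 119.];262 [114. 118. 120.];265 [144. 148. 151.];268 [113. 116. 118.];271 [47. 46. 46.];274 [47. 47. 46.];
```

View pics/w9.png

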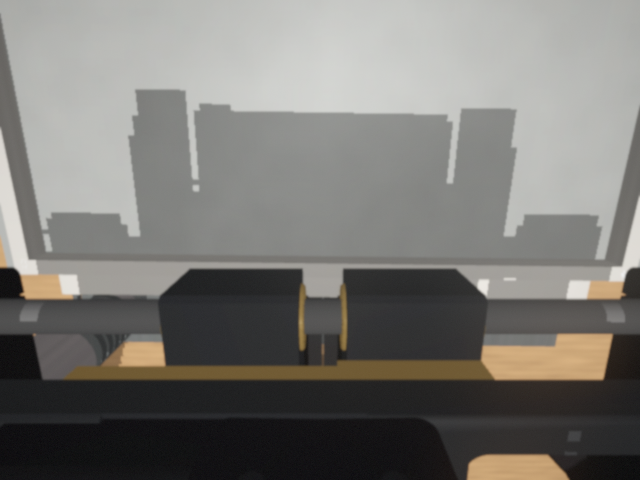

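The panel is flush under the roof edge, and the push is stiff at 44 N with no further travel, so the drawer is home. I'll back off, rise, and go look at the clip.

Emit:
{"name": "step_arm", "arguments": {"motion": "-0.02 0 0 0 0;-0.035 0 0 0 0;-0.035 0 0.02 0 0;0 0 0.04 0 0.03;0 0 0.04 0 0.06;-0.01 0.018 0.04 0.135 0.065;-0.01 0.02 0.02 0.135 0.065;-0.01 0.02 0 0.135 0.065;-0.01 0.02 0 0.135 0.065;-0.01 0.02 0 0.135 0.065;-0.01 0.02 0 0.135 0.065;-0.01 0.02 0 0.135 0.065;-0.01 0.02 0 0.135 0.065;-0.01 0.019 0 0.13 0.065;0 0 0 0 0.065;0 0 0 0 0.065"}}

```text
t: 24.75
ee_pos: [0.4518, 0.2382, 0.2885]
tcp_rot: [2.571, 1.803, 0.002]
wrist_force: [0.6, -0.1, 0.8]
gripper_width: 0.065
grasp_force: 0.0
```

```bash
cat > c.py <<'E'
import sys
from h import *
st=robot.state(); rv=st["tcp_rot"]; psi=2*np.arctan2(rv[1],rv[0])
print(st["t"],st["ee_pos"].round(4),"psi",round(psi,3),st["gripper_width"]); ci("wrist")
im=robot.get_image("wrist"); cv2.imwrite(f"pics/{sys.argv[1]}.png",im)
for l in ("clip","bolt_knob"):
    for d in robot.search_frame("wrist",l)[:2]: X=w("wrist",d["location"]); print(l,round(d["p"],2),X.round(4),pix("wrist",X).round())
E
python3 c.py w10
```

```text
24.75 [0.4518 0.2382 0.2885] psi 1.223 0.06502271388348159
clip 0.97 [0.4531 0.2696 0.0864] [311. 195.]
bolt_knob 0.95 [0.4409 0.2473 0.1473] [303. 244.]
```

View pics/w10.png

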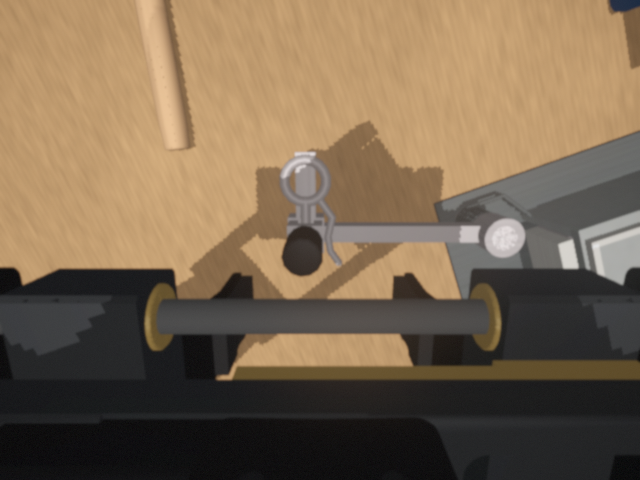

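The loop is centred at (306,180), the knob at (302,245), the tongue runs straight up the picture, and the hinge is at (505,238).

Run:
```python
from h import *
ci("wrist"); st=robot.state()
for n,uv,z in [("loop",(306,180),.088),("looptop",(305,155),.088),("knob",(302,245),.147),("collarTop",(305,222),.104),("hinge",(505,238),.085),("hinge.",(505,238),.1)]: print(n,ray("wrist",uv,z).round(4),(ray("wrist",uv,z)-st["ee_pos"]).round(4))
```

```text
loop [0.4534 0.281  0.088 ] [ 0.0012  0.0437 -0.2003]
looptop [0.4594 0.2991 0.088 ] [ 0.0072  0.0618 -0.2003]
knob [0.4402 0.2464 0.147 ] [-0.012   0.0091 -0.1413]
collarTop [0.4426 0.2528 0.104 ] [-0.0095  0.0155 -0.1843]
hinge [0.5899 0.1809 0.085 ] [ 0.1378 -0.0564 -0.2033]
hinge. [0.584  0.1869 0.1   ] [ 0.1318 -0.0504 -0.1883]
```

Emit:
{"name": "step_arm", "arguments": {"motion": "0.003 0.048 0 0 0.06;0 0 -0.045 0 0.06;0 0 -0.045 0 0.06;0 0 -0.035 0 0.06;0 0 0 0 0.06;0 0 0 0 0.06"}}

```text
t: 25.5
ee_pos: [0.455, 0.2854, 0.1635]
tcp_rot: [-2.572, -1.803, 0.001]
wrist_force: [-0.3, 0.1, 0.8]
gripper_width: 0.0601
grasp_force: 0.0
```

```bash
python3 c.py w11
```

```text
25.5 [0.455  0.2854 0.1635] psi -5.06 0.060079937090072054
clip 0.64 [0.4529 0.2892 0.0859] [318. 281.]
bolt_knob 0.84 [0.4428 0.255  0.0897] [323. 351.]
```

Emit:
{"name": "step_arm", "arguments": {"motion": "0 0 -0.0115 0 0.06;0 0 0 0 0.06;0 0 0 0 0.02;0 0 0 0 0.02;0 0 0 0 0.02;0 0 0 0 0.02;0 0 0 0 0.02"}}

```text
t: 26.35
ee_pos: [0.4547, 0.286, 0.1519]
tcp_rot: [2.571, 1.805, 0.0]
wrist_force: [0.9, 1.1, -0.1]
gripper_width: 0.0343
grasp_force: 30.0
```

Emit:
{"name": "step_arm", "arguments": {"motion": "0.0041 0.0113 0 0 0.02;0.0041 0.0113 0 0 0.02;0.0041 0.0113 0 0 0.02;0.0041 0.0113 0 0 0.02;0.0041 0.0113 0 0 0.02;0 0 0 0 0.02;0 0 0.04 0 0.02;0 0 0.04 0 0.02;0 0 0 0 0.02"}}

```text
t: 27.25
ee_pos: [0.478, 0.3441, 0.2384]
tcp_rot: [2.57, 1.805, 0.017]
wrist_force: [1.1, -0.1, -0.5]
gripper_width: 0.0346
grasp_force: 30.0
```

```bash
python3 c.py w12
```

```text
27.25 [0.478  0.3441 0.2384] psi 1.224 0.034569662227708596
clip 0.79 [0.4735 0.3435 0.175 ] [315. 303.]
bolt_knob 0.63 [0.6546 0.1756 0.0235] [566. 335.]
```

View pics/w12.png

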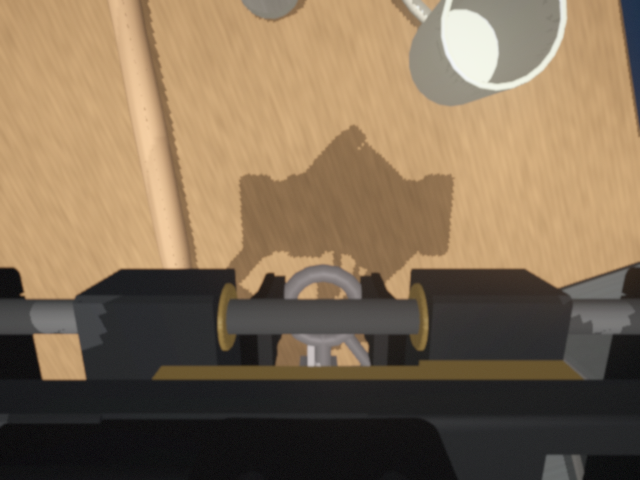

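The clip is held by its loop at (323,300), free of the bolt. I'll carry it to the roof tray.

Emit:
{"name": "step_arm", "arguments": {"motion": "0 0 0.02 0 0.02;0.0131 -0.0191 0.001 0.128 0.02;0.0131 -0.0191 0 0.128 0.02;0.0131 -0.0191 0 0.128 0.02;0.0131 -0.0191 0 0.128 0.02;0.0131 -0.0191 0 0.128 0.02;0.0131 -0.0191 0 0.128 0.02;0.0131 -0.0191 0 0.128 0.02;0.0131 -0.0191 0 0.128 0.02;0.0131 -0.0191 0 0.128 0.02;0.0131 -0.0191 0 0.128 0.02;0.0131 -0.0191 0 0.128 0.02;0.0131 -0.0191 0 0.128 0.02;0.0131 -0.0191 0 0.128 0.02;0.0131 -0.0191 0 0.128 0.02;0.0131 -0.0191 0 0.128 0.02;0 0 0 0 0.02;0 0 0 0 0.02"}}

```text
t: 29.2
ee_pos: [0.6707, 0.0556, 0.2503]
tcp_rot: [-0.001, -3.138, -0.001]
wrist_force: [-0.1, 0.1, -1.0]
gripper_width: 0.0344
grasp_force: 30.0
```

Run:
```python
from h import *
im=robot.get_image("top"); cv2.imwrite("pics/t6.png",im)
for l in ("clip","bolt_knob","roof_tray","drawer_front"):
    for d in robot.search_frame("top",l)[:2]: print(l,round(d["p"],2),w("top",d["location"]).round(3))
print(robot.state()["joints"].round(2))
```

```text
bolt_knob 0.29 [ 0.349 -0.334  0.015]
roof_tray 0.95 [ 0.706 -0.03   0.073]
roof_tray 0.42 [ 0.632 -0.012  0.074]
drawer_front 0.81 [ 0.633 -0.009  0.074]
[-0.03  0.36  1.43  0.    1.35 -1.61]
```

Emit:
{"name": "step_arm", "arguments": {"motion": "0.004 0.002 0 0 0.02;0 0 -0.03 0 0.02;0 0 -0.03 0 0.02;0 0 -0.021 0 0.02;0 0 0 0 0.02;0 0 0 0 0.02"}}

```text
t: 30.05
ee_pos: [0.6757, 0.0583, 0.172]
tcp_rot: [0.005, -3.141, -0.0]
wrist_force: [1.2, -0.1, 0.2]
gripper_width: 0.0345
grasp_force: 30.0
```

Emit:
{"name": "step_arm", "arguments": {"motion": "0 0 -0.005 0 0.02;0 0 0 0 0.02;0 0 0 0 0.05;0 0 0 0 0.05;0 0 0 0 0.055;0 0 0.04 0 0.055;0 0 0.04 0 0.055;-0.04 0 0.02 -0.14 0.055;-0.04 0 0 -0.14 0.055;-0.04 0 0 -0.14 0.055;-0.04 0 0 -0.14 0.03;0 0 0 -0.14 0;0 0 0 -0.14 0;0 0 0 0 0"}}

```text
t: 31.45
ee_pos: [0.5155, 0.0579, 0.2674]
tcp_rot: [1.279, 2.868, 0.001]
wrist_force: [1.1, -0.7, -0.2]
gripper_width: 0.031
grasp_force: 0.0
```

Run:
```python
from h import *
st=robot.state(); print(st["t"],st["ee_pos"],st["tcp_rot"],st["joints"].round(2))
im=robot.get_image("top"); cv2.imwrite("pics/t7.png",im)
for l in ("clip","bolt_knob"):
    for d in robot.search_frame("top",l)[:2]: print(l,round(d["p"],2),w("top",d["location"]).round(3),pix("top",w("top",d["location"])).round())
cv2.imwrite("pics/t7c.png",cv2.resize(im[120:300,180:420],(800,600),interpolation=cv2.INTER_CUBIC))
```

```text
31.45 [0.51548444 0.05791604 0.26739595] [1.27859398e+00 2.86832515e+00 7.21801458e-04] [-0.04 -0.02  1.83 -0.    1.33 -0.77]
clip 0.53 [0.78  0.022 0.105] [310. 142.]
clip 0.39 [0.732 0.06  0.102] [295. 160.]
bolt_knob 0.7 [0.78  0.022 0.104] [310. 143.]
```

View pics/t7c.png

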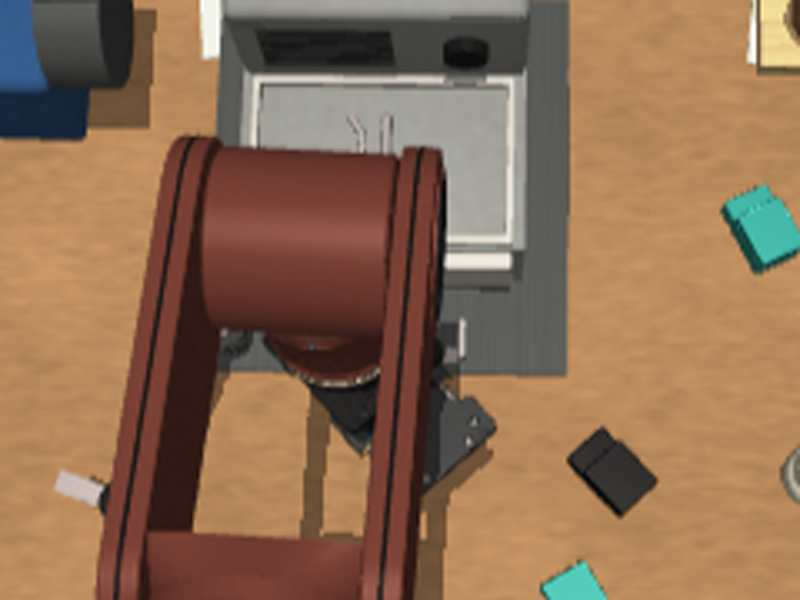

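The clip's prongs lie in the tray at crop (370,130), and the drawer front is flush. Next I turn the tool so that it closes along the gate's swing and look at the knob.

Emit:
{"name": "step_arm", "arguments": {"motion": "-0.0075 0.0112 0 -0.1464 0;-0.0075 0.0112 0 -0.1464 0;-0.0075 0.0112 0 -0.1464 0;-0.0075 0.0112 0 -0.1464 0;-0.0075 0.0112 0 -0.1464 0.05;-0.0075 0.0112 0 -0.1464 0.05;-0.0075 0.0112 0 -0.1464 0.05;-0.0075 0.0112 0 -0.1464 0.05;-0.0075 0.0112 0 -0.1464 0.05;-0.0075 0.0112 0 -0.1464 0.05;-0.0075 0.0112 0 -0.1464 0.05;-0.0075 0.0112 0 -0.1464 0.05;-0.0075 0.0112 0 -0.1464 0.05;-0.0075 0.0112 0 -0.1464 0.05;-0.0075 0.0112 0 -0.1464 0.05;-0.0075 0.0112 0 -0.1464 0.05;-0.0075 0.0112 0 -0.1464 0.05;-0.0075 0.0112 0 -0.1464 0.05;0 0 0 0 0.05;0 0 0 0 0.05"}}

```text
t: 33.6
ee_pos: [0.3808, 0.2595, 0.2667]
tcp_rot: [3.1, -0.508, 0.0]
wrist_force: [-0.2, -0.0, 0.4]
gripper_width: 0.05
grasp_force: 0.0
```

```bash
python3 c.py w13; python3 -c "
from h import *
im=robot.get_image('top'); print(robot.state()['joints'].round(2))
for l in ('clip','bolt_knob','gate'):
    for d in robot.search_frame('top',l)[:2]: print(l,round(d['p'],2),w('top',d['location']).round(3))
"
```

```text
33.6 [0.3808 0.2595 0.2667] psi -0.325 0.050042643835611224
clip 0.18 [0.4564 0.2363 0.0839] [318. 129.]
bolt_knob 0.92 [0.4394 0.2403 0.1465] [320. 155.]
[ 0.43 -0.16  1.97 -0.    1.34  2.33]
clip 0.5 [0.696 0.061 0.104]
bolt_knob 0.61 [0.434 0.235 0.15 ]
gate 0.55 [0.479 0.222 0.081]
```

View pics/w13.png

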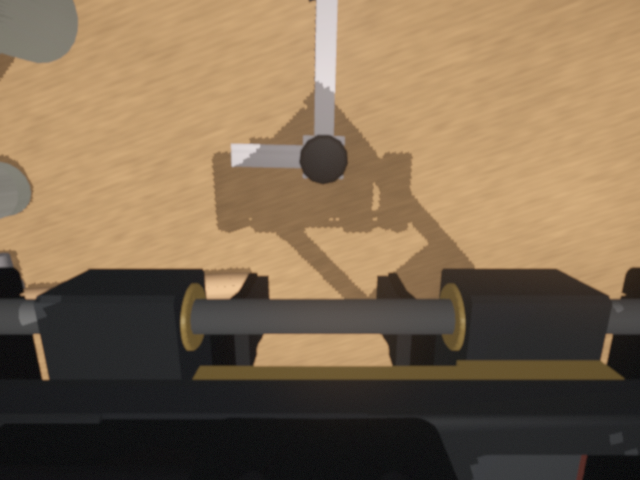

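The knob is at (324,158), the clip is gone from it, and the bar runs up the picture at column ~325.

Run:
```python
from h import *
ci("wrist"); st=robot.state(); print(st["ee_pos"])
print(ray("wrist",(324,158),.147).round(4), ray("wrist",(326,20),.078).round(4),ray("wrist",(324,120),.078).round(4),ray("wrist",(233,155),.078))
```

```text
[0.38085707 0.25922623 0.26673357]
[0.437  0.2379 0.147 ] [0.5215 0.2073 0.078 ] [0.4607 0.2295 0.078 ] [0.45930607 0.30097351 0.078     ]
```

Emit:
{"name": "step_arm", "arguments": {"motion": "0.028 -0.0105 0 -0.008 0.05;0.028 -0.0105 0 -0.008 0.05;0 0 -0.04 0 0.05;0 0 -0.042 0 0.05;0 0 0 0 0.05;0 0 0 0 0.05;0 0 0 0 0.01;0 0 0 0 0.01;0 0 0 0 0.01;0 0 0 0 0.01;0 0 0 0 0.01"}}

```text
t: 35.05
ee_pos: [0.4373, 0.2391, 0.1858]
tcp_rot: [-3.093, 0.542, -0.003]
wrist_force: [1.6, 2.2, 0.6]
gripper_width: 0.0276
grasp_force: 30.0
```

Run:
```python
import numpy as np
q=np.arange(0,20)*.1+0; q=np.append(q,1.965)
a=np.radians(160)+q; P=.16*np.c_[np.cos(a),np.sin(a)]
print(";".join(f"{x:.4f} {y:.4f} 0 {t:.3f} 0.01" for (x,y),t in zip(np.diff(P,axis=0),np.diff(q))))
print((np.array([.5876,.1844])+P)[[5,10,15,19,20]].round(4))
```

```text
-0.0047 -0.0153 0 0.100 0.01;-0.0032 -0.0157 0 0.100 0.01;-0.0016 -0.0159 0 0.100 0.01;0.0000 -0.0160 0 0.100 0.01;0.0016 -0.0159 0 0.100 0.01;0.0032 -0.0157 0 0.100 0.01;0.0047 -0.0153 0 0.100 0.01;0.0062 -0.0147 0 0.100 0.01;0.0077 -0.0140 0 0.100 0.01;0.0090 -0.0132 0 0.100 0.01;0.0103 -0.0122 0 0.100 0.01;0.0115 -0.0111 0 0.100 0.01;0.0125 -0.0099 0 0.100 0.01;0.0135 -0.0086 0 0.100 0.01;0.0143 -0.0072 0 0.100 0.01;0.0149 -0.0058 0 0.100 0.01;0.0154 -0.0043 0 0.100 0.01;0.0158 -0.0027 0 0.100 0.01;0.0160 -0.0011 0 0.100 0.01;0.0104 0.0001 0 0.065 0.01
[[0.4294 0.1603]
 [0.4603 0.0875]
 [0.5224 0.0383]
 [0.5844 0.0244]
 [0.5948 0.0246]]
```

Emit:
{"name": "step_arm", "arguments": {"motion": "-0.0047 -0.0153 0 0.1 0.01;-0.0032 -0.0157 0 0.1 0.01;-0.0016 -0.0159 0 0.1 0.01;0 -0.016 0 0.1 0.01;0.0016 -0.0159 0 0.1 0.01;0.0032 -0.0157 0 0.1 0.01;0.0047 -0.0153 0 0.1 0.01;0 0 0 0 0.01"}}

```text
t: 35.85
ee_pos: [0.4382, 0.1285, 0.1855]
tcp_rot: [-3.091, -0.553, -0.006]
wrist_force: [4.4, 6.8, -0.8]
gripper_width: 0.0269
grasp_force: 30.0
```

Emit:
{"name": "step_arm", "arguments": {"motion": "0.0062 -0.0147 0 0.1 0.01;0.0077 -0.014 0 0.1 0.01;0.009 -0.0132 0 0.1 0.01;0.0103 -0.0122 0 0.1 0.01;0.0115 -0.0111 0 0.1 0.01;0.0125 -0.0099 0 0.1 0.01;0.0135 -0.0086 0 0.1 0.01;0 0 0 0 0.01"}}

```text
t: 36.65
ee_pos: [0.5084, 0.046, 0.1849]
tcp_rot: [-2.713, -1.579, -0.004]
wrist_force: [-0.1, 9.7, 0.3]
gripper_width: 0.0274
grasp_force: 30.0
```

Emit:
{"name": "step_arm", "arguments": {"motion": "0.0143 -0.0072 0 0.1 0.01;0.0149 -0.0058 0 0.1 0.01;0.0154 -0.0043 0 0.1 0.01;0.0158 -0.0027 0 0.1 0.01;0.016 -0.0011 0 0.1 0.01;0.0104 0.0001 0 0.065 0.01;0 0 0 0 0.01;0 0 0 0 0.01"}}

```text
t: 37.45
ee_pos: [0.5922, 0.0248, 0.1833]
tcp_rot: [-2.165, -2.269, 0.005]
wrist_force: [-5.6, 2.4, 1.2]
gripper_width: 0.0273
grasp_force: 30.0
```

Emit:
{"name": "step_arm", "arguments": {"motion": "0.003 0 0 0.02 0.01;0 0 0 0 0.01;0 0 -0.008 0 0.01;0 0 -0.008 0 0.01;0 0 -0.008 0 0.01;0 0 0 0 0.01"}}

```text
t: 38.05
ee_pos: [0.5969, 0.0248, 0.163]
tcp_rot: [-2.144, -2.294, 0.0]
wrist_force: [-9.6, 3.3, 17.6]
gripper_width: 0.0272
grasp_force: 30.0
```

Emit:
{"name": "step_arm", "arguments": {"motion": "0 0 -0.002 0 0.01;0 0 0 0 0.01;-0.003 0 0 0 0.01;-0.003 0 0 0 0.01;0 0 0 0 0.01"}}

```text
t: 38.55
ee_pos: [0.5922, 0.0245, 0.1628]
tcp_rot: [2.145, 2.293, 0.004]
wrist_force: [-7.9, 3.3, 21.2]
gripper_width: 0.0275
grasp_force: 30.0
```

Emit:
{"name": "step_arm", "arguments": {"motion": "-0.003 0 0 -0.01 0.01;-0.003 0 0 -0.01 0.01;-0.002 0 0 -0.01 0.01;0 0 0 0 0.01"}}

```text
t: 38.95
ee_pos: [0.5877, 0.0244, 0.163]
tcp_rot: [2.174, 2.255, 0.015]
wrist_force: [10.2, 3.3, 7.7]
gripper_width: 0.0275
grasp_force: 30.2
```

The bolt now bears on the lip (force reversed), so I release and rise.

Emit:
{"name": "step_arm", "arguments": {"motion": "0 0 0 0 0.04;0 0 0 0 0.04;0 0 0 0 0.042;0 0 0.03 0 0.042;0 0 0.04 0 0.042;0 0 0.04 0 0.042;-0.04 0.0 0.02 0 0.042;-0.045 -0.02 0 0 0.042;-0.04 -0.03 0 0 0.042;-0.03 -0.04 0 0 0.042;0 -0.045 0 0 0.042;0 -0.045 0 0 0.042;0 -0.045 0 0 0.042;0 0 0 0 0.042;0 0 0 0 0.042"}}

```text
t: 40.45
ee_pos: [0.4272, -0.2014, 0.2877]
tcp_rot: [-2.181, -2.257, 0.0]
wrist_force: [-0.4, -0.1, -0.6]
gripper_width: 0.0418
grasp_force: 0.0
```

Run:
```python
from h import *
print(robot.state()["ee_pos"],robot.state()["wrist_force"])
im=robot.get_image("top")
for l in ("clip","bolt_knob","drawer_front"):
    for d in robot.search_frame("top",l)[:2]: print("top",l,round(d['p'],2),w('top',d['location']).round(3))
s=robot.get_image("side")
for l in ("clip","bolt_knob"):
    for d in robot.search_frame("side",l)[:2]: print("side",l,round(d['p'],2),w('side',d['location']).round(3))
A=cv2.resize(im[120:300,200:380],(600,600),interpolation=cv2.INTER_CUBIC)
B=cv2.resize(s[170:310,190:330],(600,600),interpolation=cv2.INTER_CUBIC)
cv2.imwrite("pics/end.png",cv2.resize(np.hstack([A,B]),(800,400)))
```

```text
[ 0.42716728 -0.20136193  0.2876647 ] [-0.44887404 -0.12267844 -0.631656  ]
top bolt_knob 0.69 [0.585 0.027 0.127]
top bolt_knob 0.68 [0.738 0.051 0.099]
top drawer_front 0.95 [0.633 0.056 0.076]
side clip 0.65 [0.689 0.059 0.101]
side clip 0.43 [0.625 0.08  0.072]
side bolt_knob 0.63 [0.583 0.031 0.102]
```

View pics/end.png

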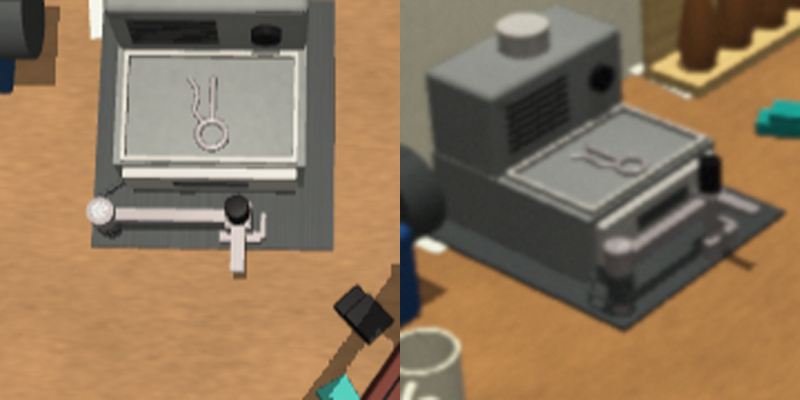

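The gate stays bolted with the knob at (237,208) left and its top at ~126 mm. The clip lies in the tray at (208,115), and the drawer front is flush, so I hand in.

```bash
python3 -c "
from cell import robot
print(robot.close_job())"
```

```text
the job is handed in; nothing more can be done
None
```

I handed the job in at about 41 s: all four wooden heel blanks are in the drawer, it is pushed home, the clip is in the roof tray, and the gate stays bolted; the hand-in returned no verdict.

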